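# Lay a power module on its side in the seating nest and press it home

## Task

The power module stands on end in the lower bay of the seating nest. Keeping it standing, slide it square up to the low sill, then push high on its back so that it tips over the sill and drops onto its side on the rubber rest; finally slide it along the rest, by feel, until its leading end bears flat on the steel stop plate in front of the blue fence, and lean on it there for a moment, firmly enough to seat it but never ramming it. Do not lift the module, leave the spool, the flux bottle and the red bin where they are, and let go at the end.

Things in the scene. Friction and masses are not known exactly. Their poses are not given: they have to be found in the camera images.
- nest: Fixed aluminium seating nest, 310 mm long (x), 150 mm wide (y). Origin at bench height under the middle of the sill; its x axis runs level from the bay over the sill to the fence, z up. Bay: x from -150 mm to 0, flat floor 4 mm above the bench. Two steel side rails, x from 30 to 145 mm, 122 mm apart, tops 30 mm above the bench.
- sill (a point): Middle of the top edge of the sill: a yellow upright face, 12 mm high above the bay floor, at nest x = 0, 16 mm above the bench. It is the near edge of the rubber rest (yellow strip on top) and does not give. Pushed 30 to 40 mm above the bench the module slides up to it without toppling; pushed high too soon it may topple short of it. Axes as the nest's.
- rest_mid (a point): Middle of the black rubber rest, on its flat top, 16 mm above the bench; the rest is 145 mm long, from the sill to the fence, and 122 mm wide. The module may drop freely onto the rubber. Axes as the nest's.
- module: Loose aluminium-cased block with black end caps, 74 mm (its x) by 96 mm (y) by 105 mm (z), 0.6 to 0.9 kg, origin at its centre. It starts upright (z up) in the bay, its x axis within 0.12 rad of the nest's, its foot 20 to 50 mm short of the sill, within 6 mm of the nest's middle line. Laid as wanted, its z axis points along the nest's x and its centre is 53 mm above the bench.
- module_top (a point): Centre of the module's top end (four brass dots), the end that leads towards the fence once it lies. Axes as the module's. Sliding the module takes 2 to 7 N. Foot on the sill, 5 to 10 N on its back, 90 mm above the bench, tips it, best rising with its back as that turns up and over about the sill; a level push drags. It falls from 40 degrees. No push may exceed 25 N.
- fence: Fixed light-blue fence across the far end, 146 mm wide, top 60 mm above the bench, origin on the middle of its face, 145 mm from the sill; axes as the nest's. A steel stop plate (90 by 30 mm) stands 3 to 28 mm proud of it: the setting is not reported; feel for it. It gives 1 mm per 8 N. 5 to 18 N on it, kept up for a quarter second, seats the module; over 18 N is too much.
- spool: Solder spool, steel-coloured, 54 mm across, 42 mm tall, standing beside the nest; origin at the centre of its underside. Bystander: leave it alone.
- flux: White flux bottle with a red cap, 38 mm across, 85 mm tall, standing beside the nest; origin at the centre of its underside. Bystander: leave it alone.
- bin: Small open red parts bin, 70 by 60 mm, 35 mm tall, beside the nest; origin at the centre of its underside. Bystander: leave it alone.
There are look-alikes about, which are no part of the job. Of the things that look like the module, take the one that is farthest from the robot's base at the start.

How it is judged:
On the way, in this order (a step that is already met when the one before it is completed fails the run):
1. the module stands upright and square with its foot against the sill (within 5 mm) (x of module in the frame of nest above -0.042 m and angle between module's own z axis and vertical below 0.1 rad and angle between the x axis of module and the x axis of nest, either way round below 0.06 rad), for 0.1 s.
2. the module lies flat on the rest, top end towards the fence, at rest (angle between the z axis of module and the x axis of nest, either way round below 0.06 rad and z of module in the frame of nest between 0.048 and 0.057 m and linear speed of module below 0.02 m/s), for 0.2 s.
3. the module is pressed on the fence's stop plate with 5 N or more for a quarter of a second (contact force between module and fence above 5 N), for 0.25 s.
At the end, for the whole second after the job is handed in: The module lies flat on its side on the rest (centre 48 to 57 mm above the bench), its top end leading and still bearing on the fence's stop plate (0.1 N or more), square within 0.06 rad, within 14.5 mm of the nest's middle line, its centre 62 to 92 mm past the sill, at rest and not touched (angle between the z axis of module and the x axis of nest, either way round below 0.06 rad and z of module in the frame of nest between 0.048 and 0.057 m and y of module in the frame of nest between -0.0145 and 0.0145 m and x of module in the frame of nest between 0.062 and 0.092 m and x of module_top in the frame of nest above 0.114 m and contact force between module and fence above 0.1 N and linear speed of module below 0.01 m/s and contact force between the fingers and module below 0.05 N).
It fails at once if the fence or its stop plate takes more than 18 N (contact force between module and fence above 18 N).
It fails at once if the robot pushes the module with more than 25 N (contact force between any of the fingers, the arm and module above 25 N).
It fails at once if the module is lifted (its centre above 115 mm) (height (world z) of module above 0.115 m).
It fails at once if a bystander is moved by more than 20 mm (distance of any of spool, flux, bin from where it was at the start of the episode above 0.02 m).
It also fails if it takes over 72 s, if anything falls off the work surface, if the arm or the gripper's body presses on something with over 40 N, if the wrist force passes 120 N, or if a joint passes its speed limit or range.

## Robot

A 7-joint arm with a two-finger parallel gripper is mounted at the origin on the work surface. World frame = base frame: x ahead of the robot, y to its left, z up, the work surface at z = 0. Lengths are in m, angles in rad, forces in N, time in s.
With the tool pointing down it reaches from about 0.4 to 0.875 m from the base axis. Payload 19.3 kg.
Tool frame: the origin (TCP) lies on the centre line of the jaws, within the pads' length; the fingertips stand 25 mm ahead of it and the grasp point (between the pads) lies 6 mm ahead of it (tips_ahead is the distance from the TCP to the fingertips, in m); z points along the fingers, y is the direction in which the jaws open and shut (so a half turn about z gives the same grasp; the last joint's range is limited). The gripper opens to 85 mm and grips with 20 to 120 N. Pads are 22 mm wide; open, the fingers measure 114 mm over their backs; the gripper's body (76 mm by 85 mm) begins 54 mm behind the grasp point. The pads swing forward as they close: fully open they stand 13 mm farther back than shut.
Start: joints at [-1.288, 0.521, -0.036, 1.599, 0.021, 1.021, -0.113], TCP at [0.216, 0.586, 0.256] pointing down, gripper open.
Joint ranges: [-2.91, 2.91], [-0.3, 2.13], [-1.5, 1.42], [0.17, 2.43], [-1.26, 4.41], [0.16, 1.93], [-2.52, 2.52]. Speed limits (rad/s): [1.89, 1.89, 2.39, 2.39, 3.01, 3.01, 3.01].

## Interface

Orientations are given as [roll, pitch, yaw] about the fixed x, y, z axes, in that order (R = Rz(yaw) Ry(pitch) Rx(roll)).
In Python, from workcell import observe, grab_frame, job_done, outline_of, tips_ahead gives the robot as it stands. The module is installed in compiled form; this text tells all that it offers.
- The arm moves only by the tool move_arm, never from a script. Its argument "motion" is a list of rows, each a list of 2 entries, a list of its own where there are three numbers: the shift along the world's x, y, z in mm, then the turn, a rotation vector about the world's x, y, z in rad. A call has 1 to 12 rows; each row is the pose to reach, as a shift and turn from the pose commanded when the call began; what a row does not reach only later rows make up. A row lasts 1/8 s, in which the tool goes at most 62.5 mm and 10.7 degrees, less where a joint would pass 70% of its speed; a pose out of reach is approached as far as the arm can. A call with a gripper value outside its range is refused whole. "jaw" is the finger opening in mm, from 0 to 85.4, set as the call begins (left out, the last holds). The fingers move at their own pace and stop on an object; "grip_force" is the grip in N (left out, the last holds). Time passes only in rows, so rows that repeat a pose let the fingers close. It gives the time, the measured TCP pose, the force and the opening at its end, in the units of the state.
- observe(): the state, without advancing time (a new reading comes with each control period).
- grab_frame(name): name is "side" or "top" or "wrist"; returns a dict with "frame" (480x640x3 uint8, red, green, blue), "fx", "fy", "cx", "cy" (pixels), "dist" ([k1, k2, p1, p2, k3] as OpenCV has them; the pictures are not rectified), "T" (4x4, takes a point from camera to world coordinates); the wrist camera has in their place "mount" (4x4, takes a point from camera to tool coordinates, whose origin is the TCP and whose axes are the flange's). Camera axes: x right, y down, z forward; pixel columns grow to the right and rows downward; lengths in m; the calibration is good to about 2 mm. A picture is of the moment at which its call begins: read the wrist's pose just before it. There is no depth.
- job_done(): hands the job in, once; it reports no verdict.
Trained networks look in the newest picture that a camera, given by its name, has taken for a name from the list of things; names that differ only in an ending like _2 or _b are one class to them, and where a whole thing is asked for, a point or a joint stands for the part that bears it (a point fixed in the world has none). Each returns a list of dicts, best first, with "score" (0 to 1); they miss things now and then, are a little off and sometimes report something else, mostly with a low value. They report only what shows in the picture. A call takes as long as a camera call. They do not tell look-alikes from the thing itself.
- outline_of(label, camera): "pixels" (480x640 bool, what is visible of it) and "pixel" ([column, row] in pixels, amid what is visible of it).
The state is a dict: "clock": time; "qpos": joint angles; "qd": joint speeds; "joint_efforts": joint torques, N m; "position": TCP position; "tool_rot": TCP orientation; "force": force on the tool from outside, world axes, zero at the start; "moment": the same for the moment, N m; "grip_width": finger opening in m.
Only numpy, scipy, OpenCV 4.12 (cv2) and the standard library are available. Lean on these libraries where they do the work, as an engineer would, in place of code of your own. Each camera call takes 0.05 s, during which the arm holds its last target.

## Working session

There is one attempt and no reset: what is moved stays moved. The work goes in short steps, Python scripts to look and compute and a tool call to move; the robot and the scene stay as the last step left them, time stands still between calls to the robot, and variables do not carry over. Pictures are saved under pics/ and viewed, and the job is handed in when it is done.

Besides the shell and the picture viewer there is one more tool, called after ">>>" as name(argument=value, ...) on one line, values as JSON. move_arm: Moves the arm, as the interface text tells. Its arguments: {"type":"object","properties":{"motion":{"type":"array"},"jaw":{"type":"number"},"grip_force":{"type":"number"}},"required":["motion"]}

```bash
mkdir -p pics; cat > h.py <<'E'
import numpy as np, cv2, json, pickle
from workcell import observe, grab_frame, job_done, outline_of, tips_ahead
def snap(n,fn):
    f=grab_frame(n); cv2.imwrite('pics/'+fn,f['frame'][:,:,::-1]); pickle.dump(f,open('pics/'+fn+'.pkl','wb')); return f
def K(f): return np.array([[f['fx'],0,f['cx']],[0,f['fy'],f['cy']],[0,0,1.]])
def toplane(f,uv,z):
    uv=np.array(uv,float).reshape(-1,1,2)
    n=cv2.undistortPoints(uv,K(f),np.array(f['dist'],float)).reshape(-1,2)
    T=np.array(f['T']); d=np.c_[n,np.ones(len(n))]@T[:3,:3].T; o=T[:3,3]
    return o+d*((z-o[2])/d[:,2])[:,None]
def proj(f,P):
    T=np.linalg.inv(np.array(f['T'])); r,_=cv2.Rodrigues(T[:3,:3])
    return cv2.projectPoints(np.array(P,float).reshape(-1,1,3),r,T[:3,3],K(f),np.array(f['dist'],float))[0].reshape(-1,2)
E
python3 - <<'E'
from h import *
s=observe(); print({k:np.round(v,3) for k,v in s.items()})
print(tips_ahead)
for c in ('top','side'):
    f=snap(c,c+'0.png'); print(c,np.round(f['T'],3).tolist())
    for l in ('module','nest','fence','spool','flux','bin'):
        for o in outline_of(l,c): print(l,np.round(o['score'],2),np.round(o['pixel']),o['pixels'].sum())
E
```

```text
{'clock': np.float64(0.0), 'qpos': array([-1.288,  0.522, -0.036,  1.6  ,  0.021,  1.021, -0.113]), 'qd': array([ 0.001,  0.001, -0.   ,  0.002, -0.001,  0.001,  0.001]), 'joint_efforts': array([ 2.0000e-03, -9.2710e+01,  1.9810e+00, -3.6993e+01,  1.8000e-02,
        8.0000e-03, -0.0000e+00]), 'position': array([0.216, 0.586, 0.256]), 'tool_rot': array([-3.14 ,  0.   ,  2.789]), 'force': array([ 0.303, -0.596,  0.495]), 'moment': array([-0.   , -0.018, -0.014]), 'grip_width': np.float64(0.085)}
0.025
top [[-0.011, -0.988, 0.157, 0.318], [-1.0, 0.008, -0.017, 0.078], [0.015, -0.157, -0.987, 1.008], [0.0, 0.0, 0.0, 1.0]]
module 0.82 [417. 295.] 2368
module 0.7 [256. 318.] 2203
module 0.67 [284. 172.] 8289
module 0.63 [176. 360.] 2792
module 0.56 [306. 214.] 2309
nest 0.65 [283. 170.] 8545
fence 0.65 [270. 125.] 1422
fence 0.56 [287. 170.] 8580
spool 0.96 [206. 162.] 688
flux 0.7 [378. 178.] 328
bin 0.6 [228. 224.] 1018
side [[0.998, -0.04, 0.054, 0.406], [-0.067, -0.63, 0.774, -0.846], [0.003, -0.776, -0.631, 0.847], [0.0, 0.0, 0.0, 1.0]]
module 0.92 [334. 246.] 2783
module 0.82 [210. 188.] 2246
module 0.73 [243. 222.] 2629
module 0.65 [254. 328.] 3753
nest 0.64 [386. 257.] 5772
fence 0.95 [418. 228.] 1171
spool 0.72 [332. 249.] 2787
spool 0.55 [373. 197.] 418
flux 0.84 [381. 308.] 554
bin 0.61 [321. 210.] 400
```

View pics/top0.png

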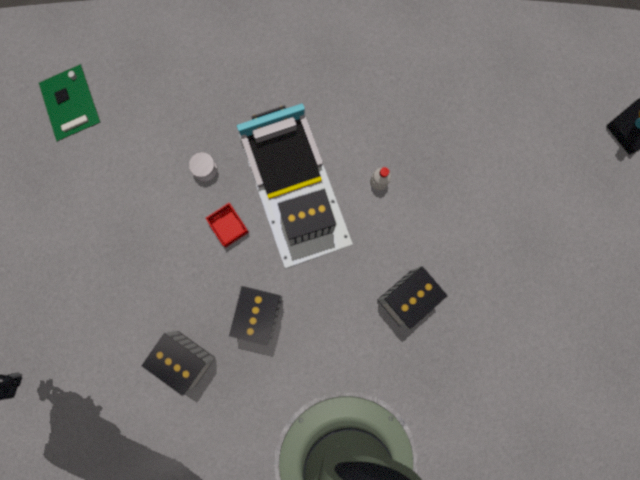

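View pics/side0.png

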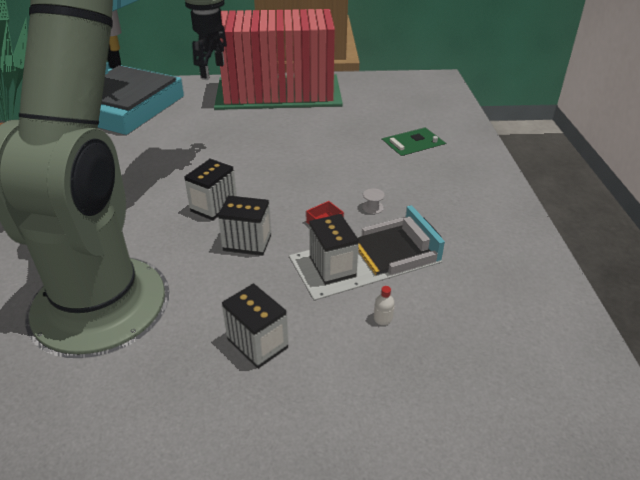

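```bash
python3 - <<'E'
from h import *
a=cv2.imread('pics/top0.png'); cv2.imwrite('pics/tc.png',cv2.resize(a[95:275,225:365],None,fx=4.2,fy=3.3333,interpolation=cv2.INTER_CUBIC)) if 0 else cv2.imwrite('pics/tc.png',cv2.resize(a[95:275,225:365],None,fx=3.3,fy=3.3,interpolation=cv2.INTER_CUBIC))
a=cv2.imread('pics/side0.png'); cv2.imwrite('pics/sc.png',cv2.resize(a[195:305,280:450],None,fx=4.5,fy=4.5,interpolation=cv2.INTER_CUBIC))
E
```

```text
(no output)
```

View pics/tc.png

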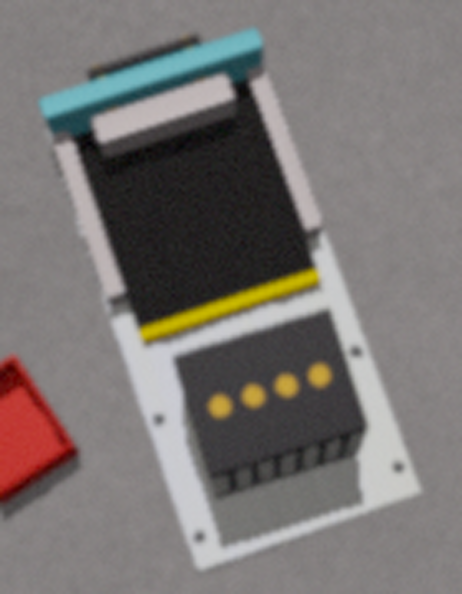

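View pics/sc.png

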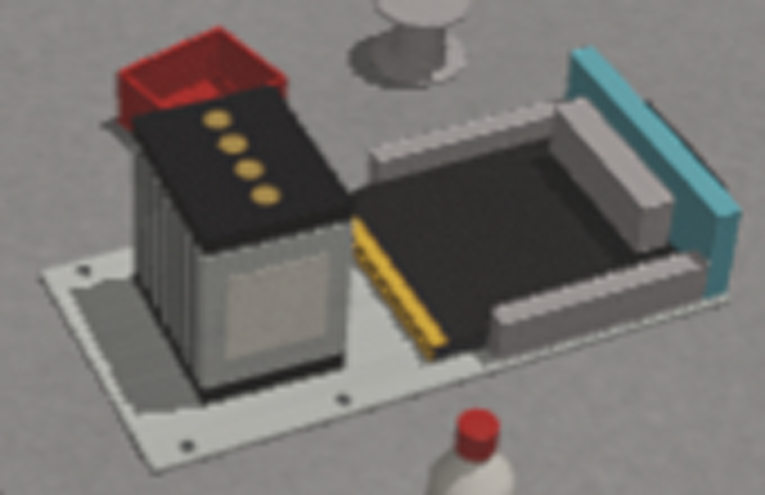

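```bash
cat > fit.py <<'E'
from h import *
from scipy.optimize import least_squares
ft=pickle.load(open('pics/top0.png.pkl','rb')); fs=pickle.load(open('pics/side0.png.pkl','rb'))
c=lambda x,y,s,o:[(x+.5)/s-.5+o[0],(y+.5)/s-.5+o[1]]
tp=lambda x,y:c(x,y,3.3,(225,95)); sp=lambda x,y:c(x,y,4.5,(280,195))
N=[(ft,(-150,75,4),tp(200,570)),(ft,(-150,-75,4),tp(421,491)),(ft,(0,61,4),tp(144,341)),(ft,(0,-61,4),tp(319,281)),(ft,(30,61,30),tp(124,293)),(ft,(30,-61,30),tp(307,234)),
 (fs,(-150,-75,4),sp(155,470)),(fs,(-150,75,4),sp(42,272)),(fs,(0,-61,4),sp(432,358)),(fs,(145,-73,60),sp(722,213)),(fs,(145,73,60),sp(572,62))]
M=[(ft,(-37,48,52.5),tp(214,475)),(ft,(-37,-48,52.5),tp(364,426)),(ft,(37,48,52.5),tp(178,356)),(ft,(37,-48,52.5),tp(329,311)),
 (fs,(-37,48,52.5),sp(135,122)),(fs,(37,48,52.5),sp(278,90)),(fs,(37,-48,52.5),sp(352,207)),(fs,(-37,-48,52.5),sp(207,250)),(fs,(-37,-48,-52.5),sp(203,402)),(fs,(37,-48,-52.5),sp(343,365))]
def tr(p,P,z): 
    a=p[2]; P=np.array(P)/1000; return np.array([p[0]+np.cos(a)*P[0]-np.sin(a)*P[1],p[1]+np.sin(a)*P[0]+np.cos(a)*P[1],P[2]+z])
def res(p,L,z): return np.concatenate([proj(f,tr(p,P,z))[0]-uv for f,P,uv in L])
n=least_squares(res,[.6,.1,.3],args=(N,0)); m=least_squares(res,[.55,.1,.3],args=(M,.0565))
for r in (n,m): print(np.round(r.x,4)); print(np.round(r.fun.reshape(-1,2),1).tolist())
a=n.x[2]; d=m.x[:2]-n.x[:2]; print('module in nest',np.cos(a)*d[0]+np.sin(a)*d[1],-np.sin(a)*d[0]+np.cos(a)*d[1],m.x[2]-a)
for f,nm in ((ft,'top'),(fs,'side')):
    for uv in [(0,0)]: pass
E
python3 fit.py
```

```text
[0.5653 0.0991 0.33  ]
[[-0.6, -0.0], [0.0, 0.1], [-0.3, 0.7], [0.6, 0.5], [0.2, -0.7], [-0.2, -1.5], [-0.1, 0.1], [-0.1, 0.0], [0.1, 1.6], [-0.5, 0.8], [-0.3, -2.5]]
[0.4935 0.0743 0.2951]
[[-0.9, 0.3], [2.2, 0.1], [-1.4, -0.4], [0.9, -1.4], [-1.1, -1.0], [-0.6, -1.3], [0.8, -0.8], [-0.9, -2.0], [-0.3, 1.9], [0.6, 1.7]]
module in nest -0.0759781811795335 -0.00026912718639183694 -0.0349150276285925
```

```bash
cat > ov.py <<'E'
from fit import *
def draw(f,img,n,m,mz=None,s=1):
    def L(p,A,B,z,col): 
        q=np.round(proj(f,[tr(p,A,z),tr(p,B,z)])*16).astype(int); cv2.line(img,tuple(map(int,q[0])),tuple(map(int,q[1])),col,1,cv2.LINE_AA,4)
    def box(p,x0,x1,y0,y1,z0,z1,z,col):
        V=[(x,y,w) for x in(x0,x1) for y in(y0,y1) for w in(z0,z1)]
        for i in range(8):
            for b in (1,2,4):
                if not i&b: L(p,V[i],V[i|b],z,col)
    box(n,-150,145,-75,75,0,4,0,(0,255,0)); box(n,0,145,-61,61,4,16,0,(255,0,255)); box(n,145,160,-73,73,4,60,0,(255,0,0))
    if m is not None: box(m,-37,37,-48,48,-52.5,52.5,.0565,(0,0,255))
if __name__=='__main__':
    for f,nm,(u,v,w,h) in ((ft,'top',(225,95,140,180)),(fs,'side',(280,195,170,110))):
        g=f['frame'][:,:,::-1].copy(); draw(f,g,n.x,m.x)
        cv2.imwrite(f'pics/ov_{nm}.png',cv2.resize(g[v:v+h,u:u+w],None,fx=3.3 if nm=='top' else 4.5,fy=3.3 if nm=='top' else 4.5))
E
python3 ov.py
```

```text
[0.5653 0.0991 0.33  ]
[[-0.6, -0.0], [0.0, 0.1], [-0.3, 0.7], [0.6, 0.5], [0.2, -0.7], [-0.2, -1.5], [-0.1, 0.1], [-0.1, 0.0], [0.1, 1.6], [-0.5, 0.8], [-0.3, -2.5]]
[0.4935 0.0743 0.2951]
[[-0.9, 0.3], [2.2, 0.1], [-1.4, -0.4], [0.9, -1.4], [-1.1, -1.0], [-0.6, -1.3], [0.8, -0.8], [-0.9, -2.0], [-0.3, 1.9], [0.6, 1.7]]
module in nest -0.0759781811795335 -0.00026912718639183694 -0.0349150276285925
```

View pics/ov_top.png

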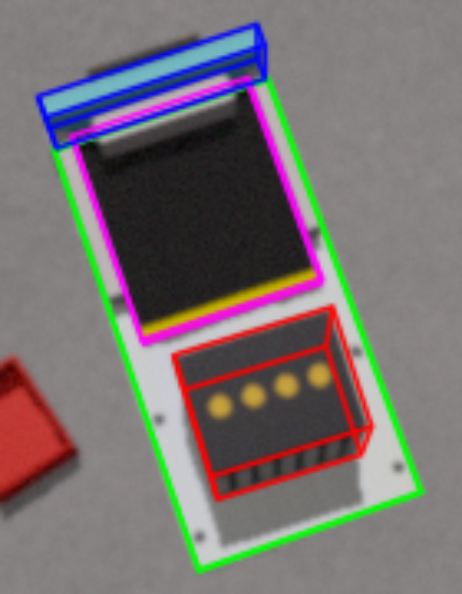

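View pics/ov_side.png

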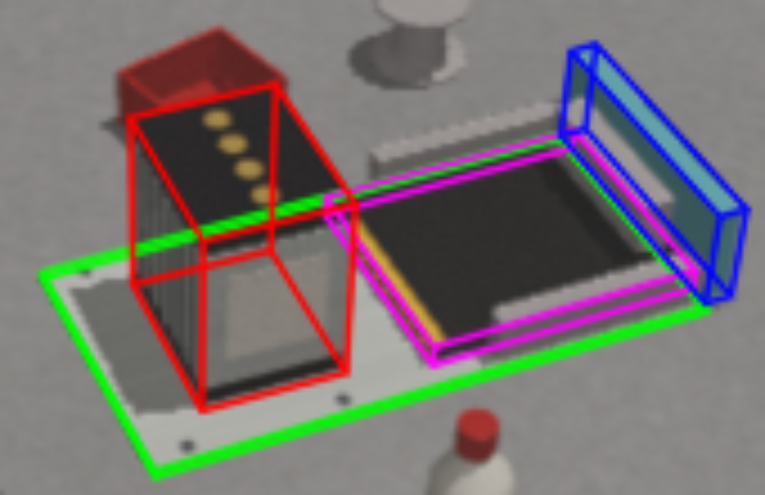

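```bash
python3 - <<'E'
from fit import *
def r2(q):
    h=q[5]; return np.concatenate([proj(f,tr(q[:3],(P[0]*q[3],P[1]*q[4],(P[2]/105*h*1000)),.004+h/2))[0]-uv for f,P,uv in M])
s=least_squares(r2,list(m.x)+[1,1,.105],x_scale=[.01,.01,.1,.1,.1,.01]); print(s.x, s.x[3]*74,s.x[4]*96); print(np.round(s.fun.reshape(-1,2),1).tolist())
a=n.x[2]; d=s.x[:2]-n.x[:2]; print('module in nest',np.cos(a)*d[0]+np.sin(a)*d[1],-np.sin(a)*d[0]+np.cos(a)*d[1],s.x[2]-a)
E
```

```text
[0.5653 0.0991 0.33  ]
[[-0.6, -0.0], [0.0, 0.1], [-0.3, 0.7], [0.6, 0.5], [0.2, -0.7], [-0.2, -1.5], [-0.1, 0.1], [-0.1, 0.0], [0.1, 1.6], [-0.5, 0.8], [-0.3, -2.5]]
[0.4935 0.0743 0.2951]
[[-0.9, 0.3], [2.2, 0.1], [-1.4, -0.4], [0.9, -1.4], [-1.1, -1.0], [-0.6, -1.3], [0.8, -0.8], [-0.9, -2.0], [-0.3, 1.9], [0.6, 1.7]]
module in nest -0.0759781811795335 -0.00026912718639183694 -0.0349150276285925
[0.4941508  0.0751396  0.29560888 0.97279007 0.9560529  0.10053513] 71.98646517138141 91.78107824050167
[[-0.3, -0.5], [0.4, -0.0], [-0.5, -0.0], [-0.6, -0.4], [-0.0, 0.8], [-0.5, 0.8], [0.0, 0.1], [-0.6, -1.4], [0.0, 0.8], [0.0, 0.8]]
module in nest -0.07512433780458114 0.00036302406180221264 -0.03438445398362905
```

```bash
python3 - <<'E' | tail -12
from fit import *
for nm,uv in dict(la1=(422,288),la2=(256,305),la3=(177,354)).items(): print(nm,np.round(toplane(ft,uv,.105),3))
for nm,uv,z in (('spool',(203,162),.042),('flux',(384,172),.085),('bin',(228,224),.03)): print(nm,np.round(toplane(ft,uv,z),3))
E
```

```text
[0.5653 0.0991 0.33  ]
[[-0.6, -0.0], [0.0, 0.1], [-0.3, 0.7], [0.6, 0.5], [0.2, -0.7], [-0.2, -1.5], [-0.1, 0.1], [-0.1, 0.0], [0.1, 1.6], [-0.5, 0.8], [-0.3, -2.5]]
[0.4935 0.0743 0.2951]
[[-0.9, 0.3], [2.2, 0.1], [-1.4, -0.4], [0.9, -1.4], [-1.1, -1.0], [-0.6, -1.3], [0.8, -0.8], [-0.9, -2.0], [-0.3, 1.9], [0.6, 1.7]]
module in nest -0.0759781811795335 -0.00026912718639183694 -0.0349150276285925
la1 [[ 0.349 -0.14   0.105]]
la2 [[0.321 0.171 0.105]]
la3 [[0.232 0.317 0.105]]
spool [[0.617 0.29  0.042]]
flux [[ 0.58  -0.079  0.085]]
bin [[0.487 0.237 0.03 ]]
```

>>> move_arm(motion=[[[17,-45,0],[0,0,0.06]],[[34,-89,0],[0,0,0.12]],[[52,-134,0],[0,0,0.18]],[[69,-179,0],[0,0,0.24]],[[86,-223,0],[0,0,0.3]],[[103,-268,0],[0,0,0.36]],[[121,-313,-5],[0,0,0.42]],[[138,-357,-10],[0,0,0.48]],[[155,-402,-15],[0,0,0.54]],[[172,-447,-25],[0,0,0.6]],[[190,-491,-35],[0,0,0.65]],[[207,-536,-46],[0,0,0.683]]], jaw=50)

```text
clock: 2.2
position: [0.4236, 0.0491, 0.2103]
tool_rot: [-3.142, 0.001, -2.81]
force: [1.5, 1.0, -0.4]
grip_width: 0.05
```

```bash
python3 -c "
from h import *
s=observe(); print({k:np.round(s[k],3) for k in ('clock','qpos','position','tool_rot','force','grip_width')})"
```

```text
{'clock': np.float64(2.2), 'qpos': array([-0.296,  0.277,  0.05 ,  2.148, -0.021,  0.716,  1.67 ]), 'position': array([0.424, 0.049, 0.21 ]), 'tool_rot': array([-3.142e+00,  1.000e-03, -2.810e+00]), 'force': array([ 1.519,  1.022, -0.442]), 'grip_width': np.float64(0.05)}
```

>>> move_arm(motion=[[[0,0,-20],[0.049,-0.142,0]],[[0,0,-40],[0.097,-0.284,0]],[[0,0,-60],[0.146,-0.426,0]],[[0,0,-70],[0.194,-0.568,0]],[[0,0,-70],[0.194,-0.568,0]]])

```text
clock: 2.82
position: [0.4225, 0.0771, 0.1704]
tool_rot: [3.117, 0.321, -2.855]
force: [0.4, 0.6, -0.4]
grip_width: 0.0497
```

```bash
cat > st.py <<'E'
from h import *
from scipy.spatial.transform import Rotation as Ro
s=observe(); print({k:np.round(s[k],3) for k in ('clock','qpos','position','tool_rot','force','grip_width')})
R=Ro.from_euler('xyz',s['tool_rot']).as_matrix(); a=.33; N=np.array([[np.cos(a),np.sin(a),0],[-np.sin(a),np.cos(a),0],[0,0,1]])
print('tool axes in nest (cols)',np.round(N@R,3).tolist(),'TCP nest',np.round(N@(s['position']-[.5653,.0991,0]),4),'F nest',np.round(N@s['force'],2))
E
python3 st.py
```

```text
{'clock': np.float64(2.825), 'qpos': array([-0.565,  0.277,  0.307,  2.414, -0.66 ,  0.178,  2.215]), 'position': array([0.423, 0.077, 0.17 ]), 'tool_rot': array([ 3.117,  0.321, -2.855]), 'force': array([ 0.42 ,  0.587, -0.432]), 'grip_width': np.float64(0.05)}
tool axes in nest (cols) [[-0.948, 0.035, 0.316], [0.041, 0.999, 0.011], [-0.315, 0.023, -0.949]] TCP nest [-0.1422  0.0255  0.1704] F nest [ 0.59  0.42 -0.43]
```

>>> move_arm(motion=[[[0,0,0],[-0.05,0.14,0]],[[0,0,0],[-0.1,0.28,0]],[[0,0,0],[-0.16,0.47,0]],[[0,0,0],[-0.16,0.47,0]]], jaw=30)

```text
clock: 3.32
position: [0.4232, 0.0796, 0.1691]
tool_rot: [3.137, -0.181, -2.847]
force: [-1.0, 0.3, 1.0]
grip_width: 0.0303
```

```bash
python3 st.py
```

```text
{'clock': np.float64(3.325), 'qpos': array([-0.801,  0.53 ,  0.655,  2.07 , -0.396,  0.865,  1.971]), 'position': array([0.423, 0.08 , 0.169]), 'tool_rot': array([ 3.137, -0.181, -2.847]), 'force': array([-1.005,  0.314,  1.011]), 'grip_width': np.float64(0.03)}
tool axes in nest (cols) [[-0.983, 0.036, -0.179], [0.035, 0.999, 0.011], [0.18, 0.005, -0.984]] TCP nest [-0.1407  0.0276  0.1691] F nest [-0.85  0.62  1.01]
```

>>> move_arm(motion=[[[3,-9,-10],[0.035,-0.1,0.012]],[[6,-18,-20],[0.07,-0.2,0.024]],[[8,-26,-35],[0.107,-0.312,0.036]],[[8,-26,-55],[0.107,-0.312,0.036]],[[8,-26,-55],[0.107,-0.312,0.036]]])

```text
clock: 3.95
position: [0.4293, 0.052, 0.1145]
tool_rot: [3.129, 0.152, -2.814]
force: [0.5, -0.8, 0.1]
grip_width: 0.0301
```

```bash
python3 st.py
```

```text
{'clock': np.float64(3.95), 'qpos': array([-0.517,  0.462,  0.351,  2.326, -0.691,  0.291,  2.344]), 'position': array([0.429, 0.052, 0.115]), 'tool_rot': array([ 3.129,  0.152, -2.814]), 'force': array([ 0.49 , -0.808,  0.091]), 'grip_width': np.float64(0.03)}
tool axes in nest (cols) [[-0.988, 0.001, 0.151], [0.002, 1.0, 0.012], [-0.151, 0.012, -0.988]] TCP nest [-0.144  -0.0005  0.1145] F nest [ 0.2  -0.92  0.09]
```

>>> move_arm(motion=[[[0,0,-15],[0,0,0]],[[0,0,-30],[0,0,0]],[[0,0,-45],[0,0,0]],[[0,0,-54],[0,0,0]],[[0,0,-54],[0,0,0]]])

```text
clock: 4.58
position: [0.433, 0.0531, 0.0647]
tool_rot: [3.129, 0.147, -2.812]
force: [0.2, -0.4, 0.0]
grip_width: 0.0303
```

```bash
python3 st.py; python3 - <<'E'
from h import *
a=snap('side','s1.png')['frame'][:,:,::-1]; cv2.imwrite('pics/s1c.png',cv2.resize(a[130:330,230:450],None,fx=3,fy=3))
E
```

```text
{'clock': np.float64(4.575), 'qpos': array([-0.381,  0.57 ,  0.18 ,  2.328, -0.867,  0.162,  2.517]), 'position': array([0.433, 0.053, 0.065]), 'tool_rot': array([ 3.129,  0.147, -2.812]), 'force': array([ 0.173, -0.395,  0.006]), 'grip_width': np.float64(0.03)}
tool axes in nest (cols) [[-0.989, -0.001, 0.146], [0.001, 1.0, 0.013], [-0.146, 0.013, -0.989]] TCP nest [-0.1401 -0.0006  0.0647] F nest [ 0.04 -0.43  0.01]
```

View pics/s1c.png

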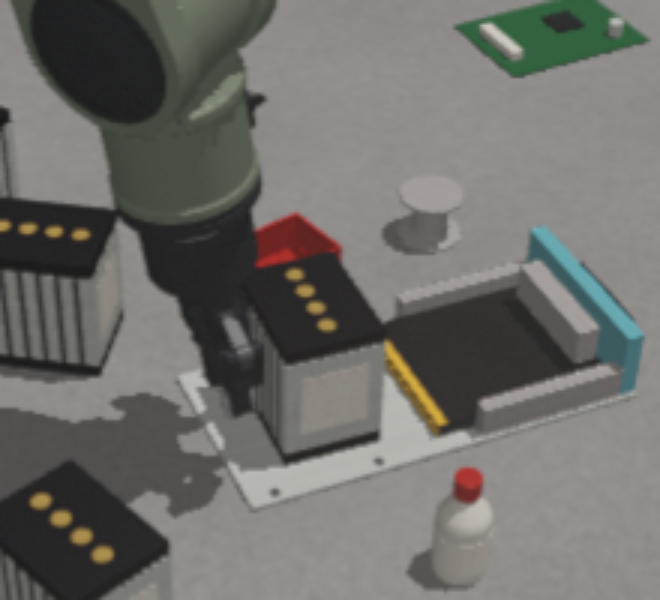

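>>> move_arm(motion=[[[3,1,-2],[-0.006,0.019,0]],[[6,2,-4],[-0.013,0.038,0]],[[9,3,-5],[-0.013,0.038,0]],[[12,4,-5],[-0.013,0.038,0]],[[14,4.8,-5],[-0.013,0.038,0]],[[16,5.5,-5],[-0.013,0.038,0]]])

```text
clock: 5.38
position: [0.448, 0.0585, 0.0593]
tool_rot: [3.128, 0.105, -2.813]
force: [-2.2, -1.6, 1.8]
grip_width: 0.03
```

```bash
python3 st.py
```

```text
{'clock': np.float64(5.375), 'qpos': array([-0.467,  0.615,  0.288,  2.266, -0.828,  0.257,  2.463]), 'position': array([0.448, 0.059, 0.059]), 'tool_rot': array([ 3.128,  0.105, -2.813]), 'force': array([-2.15 , -1.607,  1.787]), 'grip_width': np.float64(0.03)}
tool axes in nest (cols) [[-0.994, 0.0, 0.105], [0.001, 1.0, 0.014], [-0.105, 0.014, -0.994]] TCP nest [-0.1241 -0.0004  0.0593] F nest [-2.56 -0.82  1.79]
```

>>> move_arm(motion=[[[2,0.7,0],[0,0,0]],[[4,1.4,0],[0,0,0]],[[6,2.1,0],[0,0,0]],[[8,2.7,0],[0,0,0]],[[10,3.4,0],[0,0,0]],[[12,4.1,0],[0,0,0]],[[14,4.8,0],[0,0,0]],[[16,5.5,0],[0,0,0]],[[18,6.2,0],[0,0,0]],[[20,6.9,0],[0,0,0]],[[22,7.5,0],[0,0,0]],[[24,8.2,0],[0,0,0]]])

```text
clock: 6.88
position: [0.4724, 0.067, 0.0593]
tool_rot: [3.128, 0.106, -2.813]
force: [-2.2, -1.6, 0.9]
grip_width: 0.03
```

```bash
python3 st.py;  python3 - <<'E'
from h import *
for c,(u,v,w,h) in (('side',(270,150,180,150)),('top',(200,90,200,180))):
  a=snap(c,c+'2.png')['frame'][:,:,::-1]; cv2.imwrite('pics/'+c+'2c.png',cv2.resize(a[v:v+h,u:u+w],None,fx=3.3,fy=3.3))
E
```

```text
{'clock': np.float64(6.875), 'qpos': array([-0.502,  0.642,  0.332,  2.206, -0.808,  0.305,  2.43 ]), 'position': array([0.472, 0.067, 0.059]), 'tool_rot': array([ 3.128,  0.106, -2.813]), 'force': array([-2.226, -1.629,  0.877]), 'grip_width': np.float64(0.03)}
tool axes in nest (cols) [[-0.994, -0.0, 0.106], [0.001, 1.0, 0.014], [-0.106, 0.014, -0.994]] TCP nest [-0.0983 -0.0003  0.0593] F nest [-2.63 -0.82  0.88]
```

View pics/side2c.png

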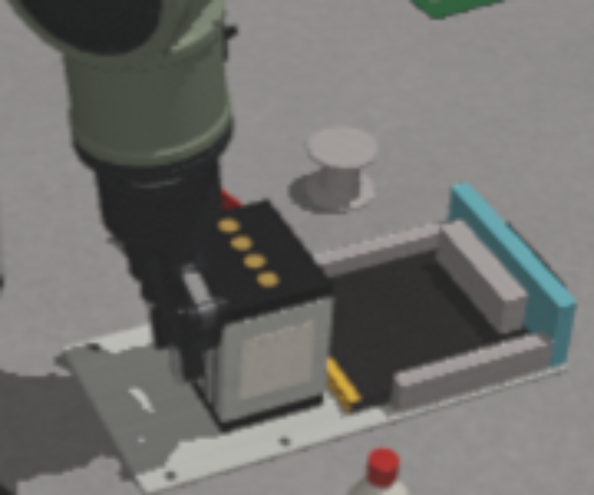

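View pics/top2c.png

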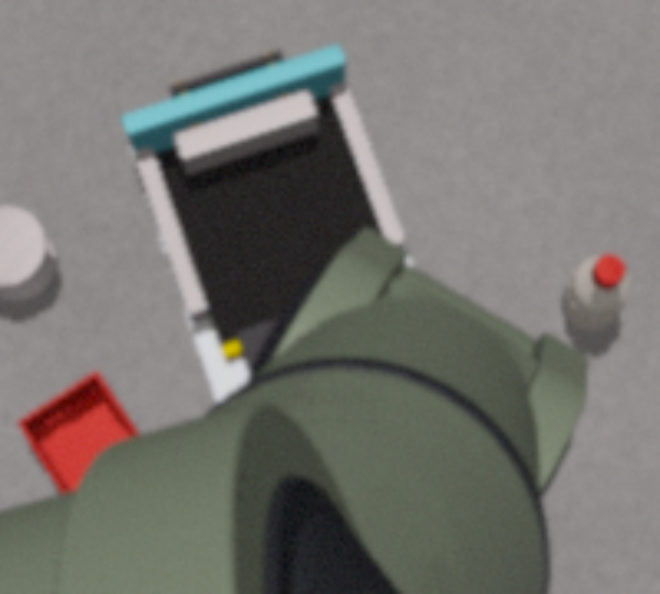

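>>> move_arm(motion=[[[2,0.7,0],[0,0,0]],[[4,1.4,0],[0,0,0]],[[6,2.1,0],[0,0,0]],[[7,2.4,0],[0,0,0]],[[8,2.7,0],[0,0,0]]])

```text
clock: 7.6
position: [0.4803, 0.0697, 0.0593]
tool_rot: [3.128, 0.106, -2.813]
force: [-2.9, -0.3, 0.5]
grip_width: 0.0296
```

>>> move_arm(motion=[[[0.5,0.2,0],[0,0,0]],[[1,0.3,0],[0,0,0]]])

```text
clock: 7.85
position: [0.4813, 0.07, 0.0593]
tool_rot: [3.128, 0.106, -2.813]
force: [-3.6, -1.1, 0.4]
grip_width: 0.0301
```

```bash
python3 st.py
```

```text
{'clock': np.float64(7.85), 'qpos': array([-0.513,  0.652,  0.346,  2.184, -0.801,  0.323,  2.419]), 'position': array([0.481, 0.07 , 0.059]), 'tool_rot': array([ 3.128,  0.106, -2.813]), 'force': array([-3.555, -1.073,  0.427]), 'grip_width': np.float64(0.03)}
tool axes in nest (cols) [[-0.994, -0.001, 0.106], [0.001, 1.0, 0.014], [-0.106, 0.014, -0.994]] TCP nest [-0.089  -0.0003  0.0593] F nest [-3.71  0.14  0.43]
```

>>> move_arm(motion=[[[0.5,0.2,0],[0,0,0]],[[1,0.3,0],[0,0,0]]])

```text
clock: 8.1
position: [0.4823, 0.0703, 0.0593]
tool_rot: [3.128, 0.106, -2.812]
force: [-2.4, -0.9, 1.2]
grip_width: 0.0299
```

>>> move_arm(motion=[[[0.5,0.2,0],[0,0,0]],[[1,0.3,0],[0,0,0]]])

```text
clock: 8.35
position: [0.483, 0.0705, 0.0592]
tool_rot: [3.127, 0.105, -2.813]
force: [-5.1, -2.6, 4.4]
grip_width: 0.03
```

>>> move_arm(motion=[[[0.5,0.2,0],[0,0,0]],[[1,0.3,0],[0,0,0]]])

```text
clock: 8.6
position: [0.4831, 0.0705, 0.0591]
tool_rot: [3.127, 0.104, -2.813]
force: [-11.9, -3.4, 6.6]
grip_width: 0.0298
```

>>> move_arm(motion=[[[0,0,0],[0,0,0]],[[-2,-0.7,0],[0,0,0]],[[-6,-2,0],[0,0,0]],[[-12,-4,5],[0,0,0]],[[-12,-4,25],[0,0,0]],[[-12,-4,50],[0,0,0]]])

```text
clock: 9.35
position: [0.4719, 0.0665, 0.11]
tool_rot: [3.128, 0.105, -2.813]
force: [0.8, 0.0, 0.1]
grip_width: 0.03
```

```bash
python3 st.py;  python3 - <<'E'
from h import *
for c,(u,v,w,h) in (('side',(270,150,180,150)),):
  a=snap(c,c+'3.png')['frame'][:,:,::-1]; cv2.imwrite('pics/'+c+'3c.png',cv2.resize(a[v:v+h,u:u+w],None,fx=4,fy=4))
E
```

```text
{'clock': np.float64(9.35), 'qpos': array([-0.62 ,  0.557,  0.489,  2.194, -0.71 ,  0.434,  2.338]), 'position': array([0.472, 0.066, 0.11 ]), 'tool_rot': array([ 3.128,  0.105, -2.813]), 'force': array([0.795, 0.01 , 0.064]), 'grip_width': np.float64(0.03)}
tool axes in nest (cols) [[-0.994, 0.0, 0.105], [0.002, 1.0, 0.014], [-0.105, 0.014, -0.994]] TCP nest [-0.099  -0.0006  0.11  ] F nest [ 0.76 -0.25  0.06]
```

View pics/side3c.png

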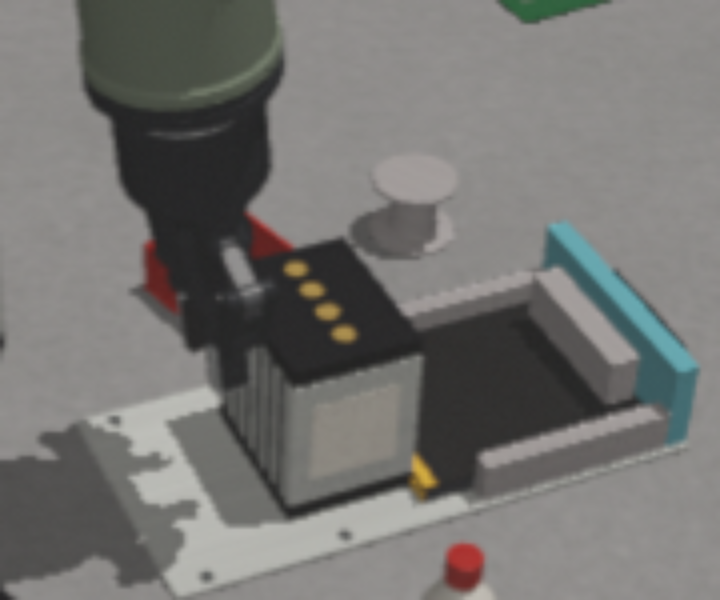

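```bash
python3 - <<'E' | tail -3
from fit import *
sq=lambda x,y:c(x,y,4,(270,150))
k=.96
M2=[(fs,(37*.97,48*k,48),sq(345,238)),(fs,(37*.97,-48*k,48),sq(422,355)),(fs,(-37*.97,-48*k,48),sq(293,385)),(fs,(-37*.97,-48*k,-52.5),sq(291,517)),(fs,(37*.97,-48*k,-52.5),sq(413,480))]
q=least_squares(res,[.53,.09,.3],args=(M2,.0565)); a=n.x[2]; d=q.x[:2]-n.x[:2]
print(np.round(q.fun,1)); print('mod nest',a,np.cos(a)*d[0]+np.sin(a)*d[1],-np.sin(a)*d[0]+np.cos(a)*d[1],q.x[2]-a)
E
```

```text
module in nest -0.0759781811795335 -0.00026912718639183694 -0.0349150276285925
[ 0.3  1.9 -0.  -2.7  0.6 -1.8 -0.2  1.1 -0.7  1.7]
mod nest 0.32999333522365387 -0.036320528909431465 0.0008009051587871702 -0.004515292117012681
```

>>> move_arm(motion=[[[4,1.4,1],[0,0,0]],[[8,2.7,2],[0,0,0]],[[9.5,3.2,2],[0,0,0]]])

```text
clock: 9.78
position: [0.4819, 0.0701, 0.1109]
tool_rot: [3.128, 0.105, -2.813]
force: [0.1, -0.1, -0.7]
grip_width: 0.0299
```

```bash
python3 st.py; python3 - <<'E'
import numpy as np
for p in (2,4,6,8,10,15,20,25,30,35,40,44,48):
    t=np.radians(135-p); r=104.65; dx=r*np.cos(t)+74; dz=r*np.sin(t)-74; print(p,np.round([dx*.946,dx*.324,dz],1).tolist())
E
```

```text
{'clock': np.float64(9.775), 'qpos': array([-0.626,  0.569,  0.497,  2.169, -0.704,  0.451,  2.327]), 'position': array([0.482, 0.07 , 0.111]), 'tool_rot': array([ 3.128,  0.105, -2.813]), 'force': array([ 0.122, -0.063, -0.664]), 'grip_width': np.float64(0.03)}
tool axes in nest (cols) [[-0.994, -0.001, 0.105], [0.001, 1.0, 0.014], [-0.105, 0.014, -0.994]] TCP nest [-0.0883 -0.0004  0.1109] F nest [ 0.1  -0.1  -0.66]
2 [2.5, 0.9, 2.5]
4 [5.1, 1.7, 5.0]
6 [7.7, 2.6, 7.3]
8 [10.4, 3.6, 9.6]
10 [13.2, 4.5, 11.7]
15 [20.5, 7.0, 16.6]
20 [28.2, 9.6, 20.8]
25 [36.1, 12.4, 24.3]
30 [44.4, 15.2, 27.1]
35 [52.8, 18.1, 29.1]
40 [61.4, 21.0, 30.3]
44 [68.3, 23.4, 30.6]
48 [75.2, 25.8, 30.5]
```

>>> move_arm(motion=[[[1,0.3,0],[0,0,0]],[[3.5,1.2,2],[0,0,0]],[[6,2,4.5],[0,0,0]],[[8.6,2.9,7],[0,0,0]],[[11.4,3.9,9.3],[0,0,0]],[[14.2,4.8,11.5],[0,0,0]]])

```text
clock: 10.52
position: [0.4962, 0.075, 0.123]
tool_rot: [3.128, 0.106, -2.813]
force: [-0.8, 0.7, -0.5]
grip_width: 0.03
```

```bash
python3 st.py;  python3 - <<'E'
from h import *
for c,(u,v,w,h) in (('side',(270,150,180,150)),):
  a=snap(c,c+'4.png')['frame'][:,:,::-1]; cv2.imwrite('pics/'+c+'4c.png',cv2.resize(a[v:v+h,u:u+w],None,fx=4,fy=4))
E
```

```text
{'clock': np.float64(10.525), 'qpos': array([-0.653,  0.568,  0.534,  2.128, -0.675,  0.5  ,  2.292]), 'position': array([0.496, 0.075, 0.123]), 'tool_rot': array([ 3.128,  0.106, -2.813]), 'force': array([-0.801,  0.686, -0.527]), 'grip_width': np.float64(0.03)}
tool axes in nest (cols) [[-0.994, -0.001, 0.106], [0.001, 1.0, 0.014], [-0.106, 0.014, -0.994]] TCP nest [-0.0732 -0.0004  0.123 ] F nest [-0.54  0.91 -0.53]
```

View pics/side4c.png

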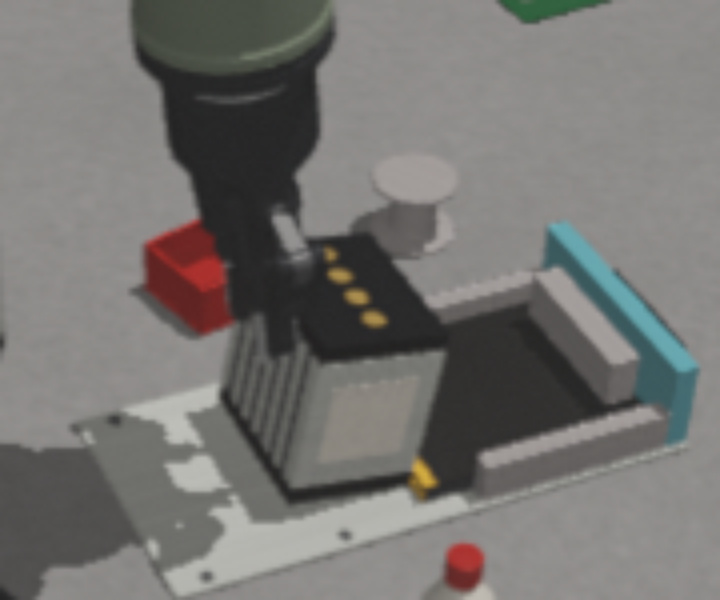

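>>> move_arm(motion=[[[3.7,1.3,2.5],[0,0,0]],[[7.3,2.5,4.9],[0,0,0]],[[11.2,3.8,7],[0,0,0]],[[15,5.1,9.1],[0,0,0]],[[19,6.5,11],[0,0,0]],[[22.9,7.9,12.6],[0,0,0]]])

```text
clock: 11.32
position: [0.5192, 0.0829, 0.1355]
tool_rot: [3.128, 0.106, -2.813]
force: [-1.0, -0.5, -0.4]
grip_width: 0.0301
```

```bash
python3 st.py;  python3 - <<'E'
from h import *
for c,(u,v,w,h) in (('side',(270,150,180,150)),):
  a=snap(c,c+'5.png')['frame'][:,:,::-1]; cv2.imwrite('pics/'+c+'5c.png',cv2.resize(a[v:v+h,u:u+w],None,fx=4,fy=4))
E
```

```text
{'clock': np.float64(11.325), 'qpos': array([-0.675,  0.581,  0.569,  2.063, -0.648,  0.562,  2.253]), 'position': array([0.519, 0.083, 0.136]), 'tool_rot': array([ 3.128,  0.106, -2.813]), 'force': array([-0.987, -0.477, -0.369]), 'grip_width': np.float64(0.03)}
tool axes in nest (cols) [[-0.994, -0.0, 0.106], [0.001, 1.0, 0.014], [-0.106, 0.014, -0.994]] TCP nest [-0.0489 -0.0004  0.1355] F nest [-1.09 -0.13 -0.37]
```

View pics/side5c.png

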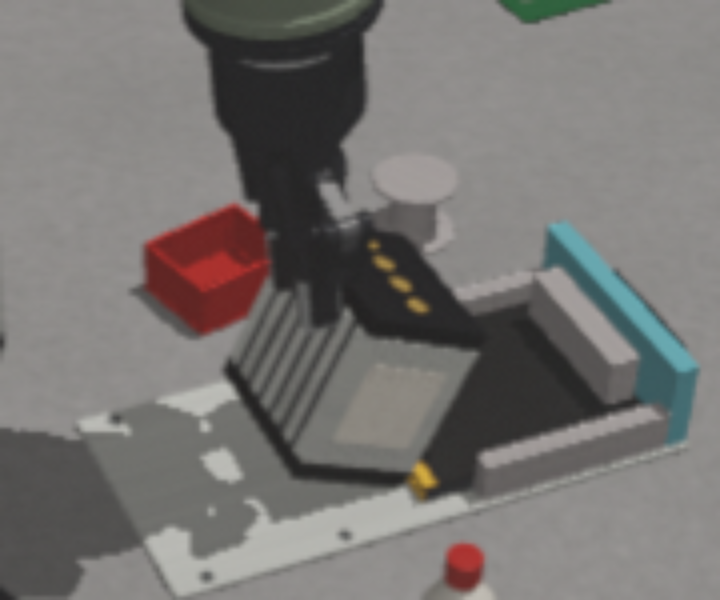

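>>> move_arm(motion=[[[4.2,1.4,1.5],[0,0,0]],[[8.3,2.8,2.8],[0,0,0]],[[12.5,4.2,3.9],[0,0,0]],[[16.7,5.7,4.8],[0,0,0]],[[21,7.1,5.5],[0,0,0]],[[25.3,8.6,6],[0,0,0]],[[29,9.9,6.3],[0,0,0]],[[32.2,11,6.5],[0,0,0]],[[32.2,11,6.5],[0,0,0]],[[32.2,11,6.5],[0,0,0]]])

```text
clock: 12.62
position: [0.551, 0.0937, 0.1419]
tool_rot: [3.128, 0.106, -2.813]
force: [-0.2, -0.2, 0.8]
grip_width: 0.0299
```

```bash
python3 st.py;  python3 - <<'E'
from h import *
for c,(u,v,w,h) in (('side',(270,150,180,150)),):
  a=snap(c,c+'6.png')['frame'][:,:,::-1]; cv2.imwrite('pics/'+c+'6c.png',cv2.resize(a[v:v+h,u:u+w],None,fx=4,fy=4))
E
```

```text
{'clock': np.float64(12.625), 'qpos': array([-0.679,  0.616,  0.585,  1.976, -0.634,  0.621,  2.219]), 'position': array([0.551, 0.094, 0.142]), 'tool_rot': array([ 3.128,  0.106, -2.813]), 'force': array([-0.205, -0.223,  0.757]), 'grip_width': np.float64(0.03)}
tool axes in nest (cols) [[-0.994, -0.0, 0.105], [0.001, 1.0, 0.014], [-0.105, 0.014, -0.994]] TCP nest [-0.0153 -0.0005  0.1419] F nest [-0.27 -0.14  0.76]
```

View pics/side6c.png

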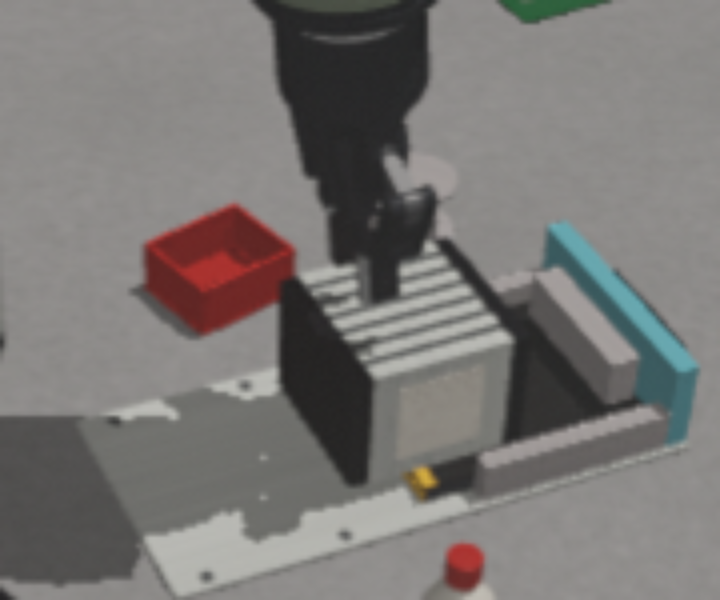

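>>> move_arm(motion=[[[-8,-2.7,3],[0,0,0]],[[-20,-7,3],[0,0,0]],[[-35,-12,3],[0,0,0]],[[-43,-14.7,0],[0,0,0]],[[-43,-14.7,-20],[0,0,0]],[[-43,-14.7,-45],[0,0,0]],[[-43,-14.7,-70],[0,0,0]],[[-43,-14.7,-80],[0,0,0]],[[-43,-14.7,-80],[0,0,0]]], jaw=56)

```text
clock: 13.8
position: [0.5078, 0.0788, 0.0617]
tool_rot: [3.128, 0.105, -2.813]
force: [-0.0, 0.0, 0.3]
grip_width: 0.0562
```

```bash
python3 st.py;  python3 - <<'E'
from h import *
for c,(u,v,w,h) in (('side',(270,150,180,150)),):
  a=snap(c,c+'7.png')['frame'][:,:,::-1]; cv2.imwrite('pics/'+c+'7c.png',cv2.resize(a[v:v+h,u:u+w],None,fx=4,fy=4))
E
```

```text
{'clock': np.float64(13.8), 'qpos': array([-0.547,  0.679,  0.393,  2.116, -0.781,  0.382,  2.383]), 'position': array([0.508, 0.079, 0.062]), 'tool_rot': array([ 3.128,  0.105, -2.813]), 'force': array([-0.024,  0.018,  0.273]), 'grip_width': np.float64(0.056)}
tool axes in nest (cols) [[-0.994, -0.0, 0.105], [0.001, 1.0, 0.014], [-0.105, 0.014, -0.994]] TCP nest [-0.061  -0.0006  0.0617] F nest [-0.02  0.02  0.27]
```

View pics/side7c.png

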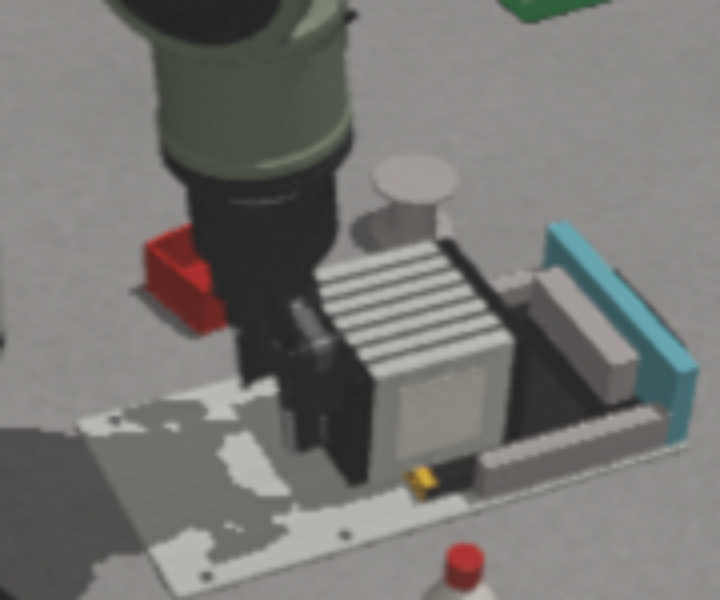

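>>> move_arm(motion=[[[6,2,0],[0,0,0]],[[12,4.1,0],[0,0,0]],[[18,6.2,0],[0,0,0]],[[24,8.2,0],[0,0,0]],[[28,9.6,0],[0,0,0]],[[30,10.3,0],[0,0,0]],[[32,11,0],[0,0,0]],[[34,11.6,0],[0,0,0]],[[36,12.3,0],[0,0,0]],[[38,13,0],[0,0,0]]])

```text
clock: 15.1
position: [0.5462, 0.0921, 0.0619]
tool_rot: [3.128, 0.106, -2.813]
force: [-2.5, -0.9, 0.3]
grip_width: 0.056
```

```bash
python3 st.py
```

```text
{'clock': np.float64(15.1), 'qpos': array([-0.574,  0.725,  0.435,  2.016, -0.758,  0.452,  2.335]), 'position': array([0.546, 0.092, 0.062]), 'tool_rot': array([ 3.128,  0.106, -2.813]), 'force': array([-2.545, -0.925,  0.327]), 'grip_width': np.float64(0.056)}
tool axes in nest (cols) [[-0.994, -0.0, 0.106], [0.001, 1.0, 0.014], [-0.106, 0.014, -0.994]] TCP nest [-0.0204 -0.0005  0.0619] F nest [-2.71 -0.05  0.33]
```

>>> move_arm(motion=[[[2,0.7,0],[0,0,0]],[[4,1.4,0],[0,0,0]],[[6,2.1,0],[0,0,0]],[[8,2.7,0],[0,0,0]],[[10,3.4,0],[0,0,0]],[[12,4.1,0],[0,0,0]],[[13,4.4,0],[0,0,0]]])

```text
clock: 15.98
position: [0.5592, 0.0965, 0.0619]
tool_rot: [3.128, 0.106, -2.812]
force: [-3.5, -0.0, 0.4]
grip_width: 0.0559
```

```bash
python3 st.py;  python3 - <<'E'
from h import *
for c,(u,v,w,h) in (('side',(270,150,180,150)),):
  a=snap(c,c+'8.png')['frame'][:,:,::-1]; cv2.imwrite('pics/'+c+'8c.png',cv2.resize(a[v:v+h,u:u+w],None,fx=4,fy=4))
E
```

```text
{'clock': np.float64(15.975), 'qpos': array([-0.58 ,  0.741,  0.447,  1.982, -0.751,  0.475,  2.32 ]), 'position': array([0.559, 0.097, 0.062]), 'tool_rot': array([ 3.128,  0.106, -2.812]), 'force': array([-3.526, -0.046,  0.393]), 'grip_width': np.float64(0.056)}
tool axes in nest (cols) [[-0.994, -0.001, 0.106], [0.001, 1.0, 0.014], [-0.106, 0.014, -0.994]] TCP nest [-0.0066 -0.0005  0.0619] F nest [-3.35  1.1   0.39]
```

View pics/side8c.png

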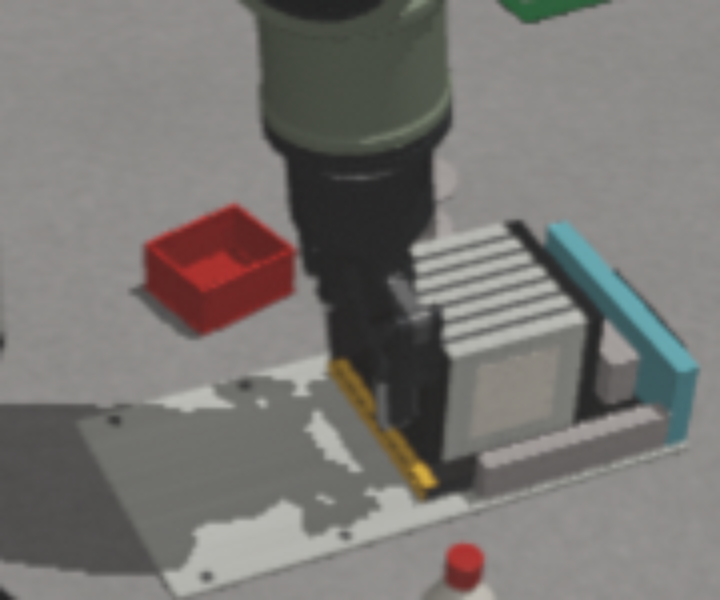

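>>> move_arm(motion=[[[0.5,0.2,0],[0,0,0]],[[1,0.3,0],[0,0,0]]])

```text
clock: 16.27
position: [0.5601, 0.0967, 0.0619]
tool_rot: [3.128, 0.106, -2.813]
force: [-2.5, -1.5, -0.5]
grip_width: 0.0561
```

>>> move_arm(motion=[[[0.5,0.2,0],[0,0,0]],[[1,0.4,0],[0,0,0]]])

```text
clock: 16.52
position: [0.5611, 0.0971, 0.0619]
tool_rot: [3.128, 0.106, -2.813]
force: [-1.7, -2.0, -0.1]
grip_width: 0.0559
```

>>> move_arm(motion=[[[0.5,0.2,0],[0,0,0]],[[1,0.3,0],[0,0,0]]])

```text
clock: 16.77
position: [0.5621, 0.0975, 0.0619]
tool_rot: [3.128, 0.106, -2.812]
force: [-2.2, -1.9, 0.7]
grip_width: 0.0559
```

>>> move_arm(motion=[[[0.5,0.2,0],[0,0,0]],[[1,0.3,0],[0,0,0]]])

```text
clock: 17.02
position: [0.5631, 0.0978, 0.0619]
tool_rot: [3.128, 0.106, -2.813]
force: [-1.5, 0.1, -0.4]
grip_width: 0.0561
```

>>> move_arm(motion=[[[0.5,0.2,0],[0,0,0]],[[1,0.3,0],[0,0,0]]])

```text
clock: 17.27
position: [0.5641, 0.0981, 0.0619]
tool_rot: [3.128, 0.106, -2.813]
force: [-3.2, -0.9, -0.4]
grip_width: 0.0561
```

>>> move_arm(motion=[[[0.5,0.2,0],[0,0,0]],[[1,0.4,0],[0,0,0]]])

```text
clock: 17.52
position: [0.5651, 0.0985, 0.0619]
tool_rot: [3.128, 0.106, -2.813]
force: [-2.7, -1.5, 0.4]
grip_width: 0.0562
```

>>> move_arm(motion=[[[0.5,0.2,0],[0,0,0]],[[1,0.3,0],[0,0,0]]])

```text
clock: 17.77
position: [0.5661, 0.0987, 0.0619]
tool_rot: [3.128, 0.106, -2.813]
force: [-2.1, -0.1, 0.4]
grip_width: 0.0562
```

>>> move_arm(motion=[[[0.5,0.2,0],[0,0,0]],[[1,0.3,0],[0,0,0]]])

```text
clock: 18.02
position: [0.5671, 0.0991, 0.0619]
tool_rot: [3.128, 0.106, -2.813]
force: [-1.9, -1.3, -0.2]
grip_width: 0.0559
```

>>> move_arm(motion=[[[0.5,0.2,0],[0,0,0]],[[1,0.3,0],[0,0,0]]])

```text
clock: 18.27
position: [0.5681, 0.0994, 0.0619]
tool_rot: [3.128, 0.106, -2.813]
force: [-2.3, -1.3, 0.6]
grip_width: 0.0557
```

```bash
python3 - <<'E'
from h import *
for c,(u,v,w,h) in (('side',(370,190,90,80)),):
  a=snap(c,c+'9.png')['frame'][:,:,::-1]; cv2.imwrite('pics/'+c+'9c.png',cv2.resize(a[v:v+h,u:u+w],None,fx=7,fy=7))
E
```

```text
(no output)
```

View pics/side9c.png

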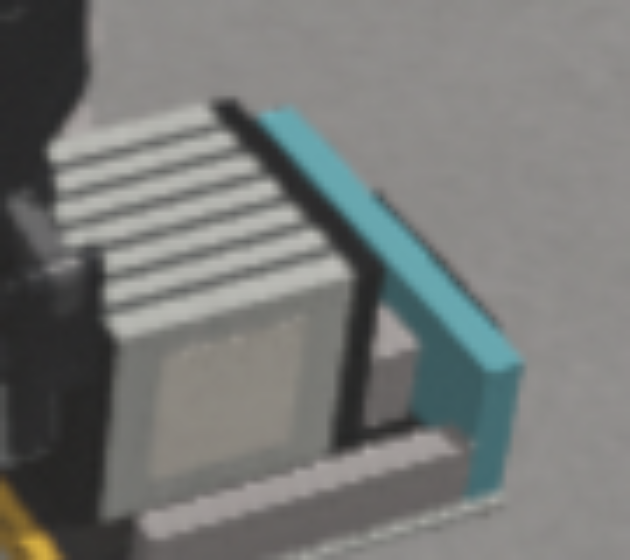

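>>> move_arm(motion=[[[0.5,0.2,0],[0,0,0]],[[1,0.4,0],[0,0,0]]])

```text
clock: 18.58
position: [0.569, 0.0996, 0.0618]
tool_rot: [3.128, 0.105, -2.813]
force: [-4.6, -3.3, 1.8]
grip_width: 0.0557
```

>>> move_arm(motion=[[[0.4,0.1,0],[0,0,0]],[[0.8,0.2,0],[0,0,0]]])

```text
clock: 18.82
position: [0.5694, 0.0997, 0.0618]
tool_rot: [3.127, 0.105, -2.813]
force: [-7.1, -2.2, 4.0]
grip_width: 0.0559
```

>>> move_arm(motion=[[[0.3,0.1,0],[0,0,0]],[[0.6,0.2,0],[0,0,0]]])

```text
clock: 19.08
position: [0.5696, 0.0998, 0.0617]
tool_rot: [3.127, 0.104, -2.813]
force: [-9.9, -2.6, 6.2]
grip_width: 0.0561
```

```bash
python3 st.py
```

```text
{'clock': np.float64(19.075), 'qpos': array([-0.584,  0.755,  0.457,  1.952, -0.744,  0.497,  2.306]), 'position': array([0.57 , 0.1  , 0.062]), 'tool_rot': array([ 3.127,  0.104, -2.813]), 'force': array([-9.882, -2.646,  6.208]), 'grip_width': np.float64(0.056)}
tool axes in nest (cols) [[-0.995, -0.0, 0.104], [0.001, 1.0, 0.014], [-0.104, 0.014, -0.994]] TCP nest [ 0.0043 -0.0008  0.0617] F nest [-10.21   0.7    6.21]
```

>>> move_arm(motion=[[[0.3,0.1,0],[0,0,0]],[[0.6,0.2,0],[0,0,0]],[[0.6,0.2,0],[0,0,0]],[[0.6,0.2,0],[0,0,0]]])

```text
clock: 19.58
position: [0.5699, 0.0999, 0.0616]
tool_rot: [3.127, 0.103, -2.813]
force: [-12.5, -3.7, 7.2]
grip_width: 0.0563
```

```bash
python3 st.py
```

```text
{'clock': np.float64(19.575), 'qpos': array([-0.585,  0.756,  0.457,  1.951, -0.744,  0.498,  2.306]), 'position': array([0.57 , 0.1  , 0.062]), 'tool_rot': array([ 3.127,  0.103, -2.813]), 'force': array([-12.473,  -3.748,   7.222]), 'grip_width': np.float64(0.056)}
tool axes in nest (cols) [[-0.995, -0.0, 0.103], [0.001, 1.0, 0.014], [-0.103, 0.014, -0.995]] TCP nest [ 0.0046 -0.0007  0.0616] F nest [-13.01   0.5    7.22]
```

>>> move_arm(motion=[[[0.2,0.1,0],[0,0,0]],[[0.4,0.1,0],[0,0,0]],[[0.4,0.1,0],[0,0,0]],[[0.4,0.1,0],[0,0,0]]])

```text
clock: 20.08
position: [0.57, 0.0999, 0.0616]
tool_rot: [3.127, 0.103, -2.813]
force: [-12.9, -4.0, 8.3]
grip_width: 0.0561
```

```bash
python3 st.py
```

```text
{'clock': np.float64(20.075), 'qpos': array([-0.585,  0.757,  0.457,  1.95 , -0.744,  0.499,  2.305]), 'position': array([0.57 , 0.1  , 0.062]), 'tool_rot': array([ 3.127,  0.103, -2.813]), 'force': array([-12.852,  -3.991,   8.281]), 'grip_width': np.float64(0.056)}
tool axes in nest (cols) [[-0.995, -0.0, 0.103], [0.001, 1.0, 0.015], [-0.103, 0.015, -0.995]] TCP nest [ 0.0048 -0.0008  0.0616] F nest [-13.45   0.39   8.28]
```

>>> move_arm(motion=[[[-0.5,-0.2,0],[0,0,0]],[[-1,-0.4,0],[0,0,0]],[[-2,-0.7,0],[0,0,0]],[[-5,-1.7,0],[0,0,0]],[[-10,-3.4,0],[0,0,0]],[[-25,-8.5,10],[0,0,0]],[[-45,-15.4,30],[0,0,0]],[[-65,-22,70],[0,0,0]],[[-80,-27,120],[0,0,0]],[[-95,10,150],[0,0,0]],[[-105,60,150],[0,0,0]],[[-110,110,150],[0,0,0]]])

```text
clock: 21.58
position: [0.4609, 0.2122, 0.2126]
tool_rot: [3.126, 0.107, -2.813]
force: [2.4, 0.1, -0.3]
grip_width: 0.056
```

>>> move_arm(motion=[[[-10,50,0],[0,0,0]],[[-20,100,0],[0,0,0]],[[-30,150,0],[0,0,0]]])

```text
clock: 21.95
position: [0.4309, 0.3621, 0.2121]
tool_rot: [3.127, 0.106, -2.813]
force: [1.2, -0.2, 0.7]
grip_width: 0.056
```

```bash
python3 st.py;  python3 - <<'E'
from h import *
for c,(u,v,w,h) in (('side',(290,150,170,150)),('top',(200,90,200,180))):
  a=snap(c,c+'A.png')['frame'][:,:,::-1]; cv2.imwrite('pics/'+c+'Ac.png',cv2.resize(a[v:v+h,u:u+w],None,fx=4 if c=='side' else 3.3,fy=4 if c=='side' else 3.3))
E
```

```text
{'clock': np.float64(21.95), 'qpos': array([-1.368,  0.553,  0.771,  1.92 , -0.519,  0.763,  1.575]), 'position': array([0.431, 0.362, 0.212]), 'tool_rot': array([ 3.127,  0.106, -2.813]), 'force': array([ 1.232, -0.242,  0.684]), 'grip_width': np.float64(0.056)}
tool axes in nest (cols) [[-0.994, -0.001, 0.106], [0.001, 1.0, 0.014], [-0.106, 0.014, -0.994]] TCP nest [-0.0419  0.2924  0.2121] F nest [ 1.09 -0.63  0.68]
```

View pics/sideAc.png

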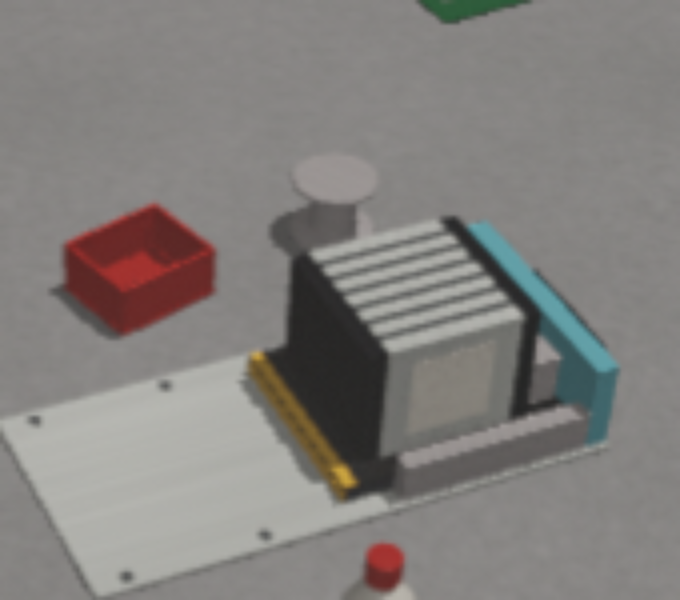

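View pics/topAc.png

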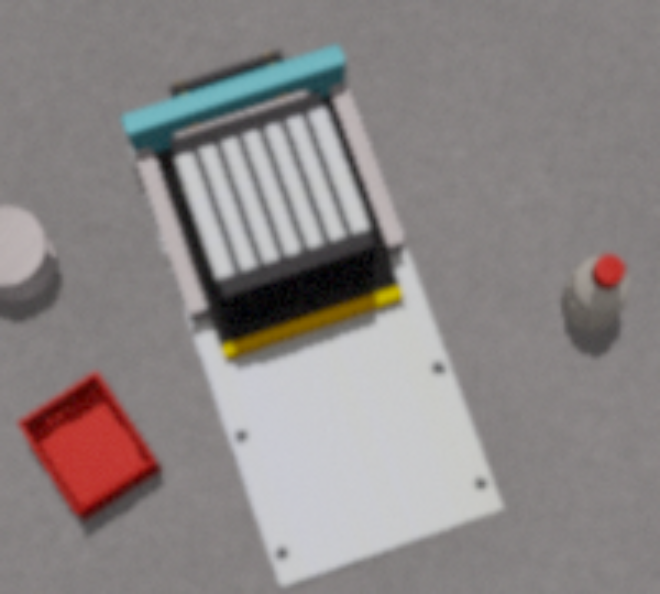

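```bash
python3 - <<'E' | tail -4
from fit import *
f=pickle.load(open('pics/topA.png.pkl','rb')); t=lambda x,y:c(x,y,3.3,(200,90))
P=toplane(f,[t(217,301),t(378,237),t(174,143),t(326,93)],.09)
a=.33; N2=np.array([[np.cos(a),np.sin(a)],[-np.sin(a),np.cos(a)]])
Q=(P[:,:2]-[.5653,.0991])@N2.T; print(np.round(Q,4).tolist(), 'centre',Q.mean(0))
print('yaw back', np.arctan2(-(Q[0]-Q[1])[0],(Q[0]-Q[1])[1]),'front',np.arctan2(-(Q[2]-Q[3])[0],(Q[2]-Q[3])[1]),'sides',[np.arctan2(*(Q[i+2]-Q[i])[::-1]) for i in (0,1)])
E
```

```text
[[-0.9, 0.3], [2.2, 0.1], [-1.4, -0.4], [0.9, -1.4], [-1.1, -1.0], [-0.6, -1.3], [0.8, -0.8], [-0.9, -2.0], [-0.3, 1.9], [0.6, 1.7]]
module in nest -0.0759781811795335 -0.00026912718639183694 -0.0349150276285925
[[0.015, 0.0543], [0.0206, -0.0492], [0.1176, 0.0476], [0.1174, -0.0499]] centre [0.06764975 0.00071082]
yaw back 0.0536394304641616 front -0.002111485733038058 sides [np.float64(-0.06494285811437892), np.float64(-0.00730502718000917)]
```

```bash
python3 - <<'E'
from h import *
f=pickle.load(open('pics/topA.png.pkl','rb')); g=cv2.cvtColor(f['frame'],cv2.COLOR_RGB2GRAY)
u0,v0=250,118; s=8
b=cv2.resize(g[v0:v0+60,u0:u0+70],None,fx=s,fy=s,interpolation=cv2.INTER_CUBIC); cv2.imwrite('pics/tz.png',b)
l=cv2.createLineSegmentDetector().detect(b)[0].reshape(-1,4)
a=.33; N2=np.array([[np.cos(a),np.sin(a)],[-np.sin(a),np.cos(a)]])
for e in l:
    if np.hypot(e[2]-e[0],e[3]-e[1])>170:
        p=[((e[0]+.5)/s-.5+u0,(e[1]+.5)/s-.5+v0),((e[2]+.5)/s-.5+u0,(e[3]+.5)/s-.5+v0)]
        Q=(toplane(f,p,.09)[:,:2]-[.5653,.0991])@N2.T; d=Q[1]-Q[0]; A=np.arctan2(d[1],d[0]); print(np.round(Q*1000).tolist(),round((A+np.pi/4)%(np.pi/2)-np.pi/4,3))
E
```

```text
[[109.0, 51.0], [28.0, 52.0]] -0.002
[[28.0, -47.0], [109.0, -47.0]] 0.001
[[76.0, -52.0], [15.0, -52.0]] -0.005
[[41.0, 61.0], [97.0, 60.0]] -0.012
[[124.0, -30.0], [125.0, 45.0]] -0.004
[[107.0, -21.0], [28.0, -21.0]] 0.001
[[29.0, -31.0], [110.0, -31.0]] -0.001
[[108.0, -35.0], [30.0, -35.0]] -0.0
[[120.0, 45.0], [119.0, -38.0]] -0.005
[[106.0, -7.0], [32.0, -7.0]] 0.002
[[30.0, -3.0], [108.0, -3.0]] 0.001
[[29.0, -17.0], [99.0, -17.0]] 0.001
[[108.0, 7.0], [30.0, 7.0]] 0.001
[[89.0, 35.0], [30.0, 35.0]] -0.002
[[29.0, 39.0], [107.0, 39.0]] -0.001
[[49.0, 25.0], [107.0, 25.0]] -0.003
```

View pics/tz.png

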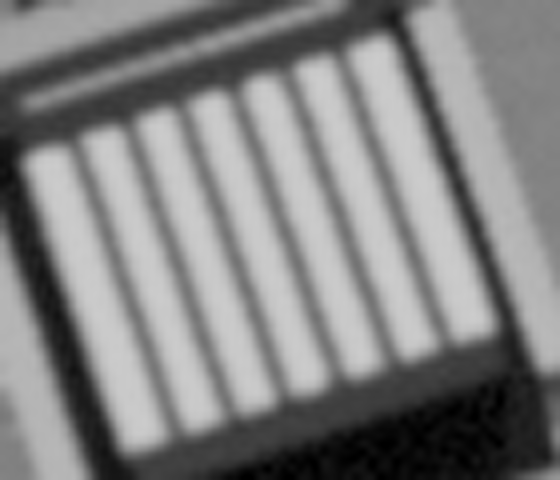

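The ribs line up with the nest to about 0.002 rad, and the module sits within about 3 mm of the middle line with its centre about 69 mm past the sill. I'm handing the job in.

```bash
python3 -c "
from workcell import job_done; print(job_done())"
```

```text
the job is handed in; nothing more can be done
None
```

I slid the module upright to the sill, tipped it over onto the rubber rest and pushed it by feel onto the stop plate. I then let go and handed the job in at about 22 s; no verdict came back.

- **At the sill:** The push force stayed near 3 N while sliding and rose to about 12 N when the foot met the sill. The picture fit there gave the module's centre at x ≈ -36 mm and its yaw within 0.005 rad of the nest.
- **Tipping:** I pushed at about 90 mm height, rising with its back. It fell over the sill and landed flat on its side, top end towards the fence.
- **Seating:** The force began to rise when the module met the stop plate. I leaned on it for about a second, and the push reached 13.5 N. Allowing for friction on the rest, I estimate 7 to 13 N reached the plate.
- **After letting go:** The top picture shows the module flat and bearing square (ribs within about 0.003 rad of the nest). Its centre is about 69 mm past the sill and within 3 mm of the middle line. The spool, flux bottle and bin look untouched.

**Not measured or not in agreement:**
- I could not read the force on the plate directly, during the lean or after release. That the module still bears on it comes from the lean and the pictures.
- One hand-picked corner suggested about 0.05 to 0.06 rad of yaw. The line fit on the ribs contradicted it, so I took the corner as a bad pick.
- In the pictures the module measured about 4% smaller than its stated size. I put this down to picking edges by eye.

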